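# Sort finished prints into a parts carousel

## Task

Sort the printed parts from the build plate into the carousel. Pushing the pegs on its rim, turn it until the bin with the sample bracket squarely faces the white pointer and then put all the brackets from the plate into that bin; after that turn the bin with the sample knob to the pointer and put all the knobs into it. Last, turn the empty bin squarely to the pointer, ready for the next print; never lift the two samples out of their bins, and leave the scraper, glue and cup alone.

Things in the scene. Friction and masses are not known exactly. Their poses are not given: they have to be found in the camera images.
- base: fixed black foot of the carousel (200 mm across) with a flat white pointer tongue, 30 mm wide and 8 mm high, which sticks out from under the turntable on the robot's side (its arrow tip 225 mm from the centre). Origin: centre, at bench height; the pointer points along its own -x
- carousel: plywood turntable, 360 mm across and 12 mm thick, underside 14 mm above the bench, turns endlessly about its vertical axis either way with light friction (about 1 N at the rim) and stays where it is left. Three bins and, between them, three pegs stand on it. Origin: centre of its underside, z up
- bin0: one of three identical grey open-topped bins fixed on the turntable, inside 84 mm (radial) x 164 mm (across), walls 4 mm thick and 26 mm high, floor 4 mm thick; its centre 100 mm from the turntable's axis. Origin: centre of its underside (26 mm above the bench); x points radially outward, y across
- bin1: one of three identical grey open-topped bins fixed on the turntable, inside 84 mm (radial) x 164 mm (across), walls 4 mm thick and 26 mm high, floor 4 mm thick; its centre 100 mm from the turntable's axis. Origin: centre of its underside (26 mm above the bench); x points radially outward, y across
- bin2: one of three identical grey open-topped bins fixed on the turntable, inside 84 mm (radial) x 164 mm (across), walls 4 mm thick and 26 mm high, floor 4 mm thick; its centre 100 mm from the turntable's axis. Origin: centre of its underside (26 mm above the bench); x points radially outward, y across
- peg0 (a point): centre of the top of an upright aluminium peg on the turntable's rim, 16 mm across, 155 mm from the axis, midway between two bins; its top 76 mm above the bench, 50 mm above the turntable. To be pushed sideways to turn the table
- peg1 (a point): centre of the top of an upright aluminium peg on the turntable's rim, 16 mm across, 155 mm from the axis, midway between two bins; its top 76 mm above the bench, 50 mm above the turntable. To be pushed sideways to turn the table
- peg2 (a point): centre of the top of an upright aluminium peg on the turntable's rim, 16 mm across, 155 mm from the axis, midway between two bins; its top 76 mm above the bench, 50 mm above the turntable. To be pushed sideways to turn the table
- sample_bracket: the sample that marks the bin for brackets: same as the other brackets, standing in one bin about 20 mm to the +y side of its middle. black printed bracket, an upside-down T: foot 36 x 28 x 6 mm with an upright block 18 (along x) x 28 (along y) mm on its middle, 42 mm high in all, two small brass inserts in its top; 35 g. Origin: centre of its underside, z up, x along the foot's 36 mm
- sample_knob: the sample that marks the bin for knobs: same as the other knobs, standing in one bin about 20 mm to the +y side of its middle. black printed round knob, standing on its wide side: flange 34 mm across and 12 mm high, above it a hub 22 mm across, 42 mm high in all, one small brass insert in its top; 30 g. Origin: centre of its underside, z up
- plate: fixed bronze-coloured square build plate, 256 x 256 x 4 mm, on the bench to the left; the parts to be sorted stand on it. Origin: centre of its underside
- bracket0: part to be sorted (may be absent): black printed bracket, an upside-down T: foot 36 x 28 x 6 mm with an upright block 18 (along x) x 28 (along y) mm on its middle, 42 mm high in all, two small brass inserts in its top; 35 g. Origin: centre of its underside, z up, x along the foot's 36 mm
- bracket1: part to be sorted (may be absent): black printed bracket, an upside-down T: foot 36 x 28 x 6 mm with an upright block 18 (along x) x 28 (along y) mm on its middle, 42 mm high in all, two small brass inserts in its top; 35 g. Origin: centre of its underside, z up, x along the foot's 36 mm
- bracket2: part to be sorted (may be absent): black printed bracket, an upside-down T: foot 36 x 28 x 6 mm with an upright block 18 (along x) x 28 (along y) mm on its middle, 42 mm high in all, two small brass inserts in its top; 35 g. Origin: centre of its underside, z up, x along the foot's 36 mm
- knob0: part to be sorted (may be absent): black printed round knob, standing on its wide side: flange 34 mm across and 12 mm high, above it a hub 22 mm across, 42 mm high in all, one small brass insert in its top; 30 g. Origin: centre of its underside, z up
- knob1: part to be sorted (may be absent): black printed round knob, standing on its wide side: flange 34 mm across and 12 mm high, above it a hub 22 mm across, 42 mm high in all, one small brass insert in its top; 30 g. Origin: centre of its underside, z up
- knob2: part to be sorted (may be absent): black printed round knob, standing on its wide side: flange 34 mm across and 12 mm high, above it a hub 22 mm across, 42 mm high in all, one small brass insert in its top; 30 g. Origin: centre of its underside, z up
- scraper: bystander: print scraper lying on the bench, leave alone
- glue: bystander: small upright glue bottle, 36 mm across and 100 mm high, leave alone
- nozzle_cup: bystander: white plastic cup, 60 mm across and 50 mm high, leave alone

How it is judged:
By the outcome, as a careful person would: the job done as asked, in the order asked, and still so for the second after the job is handed in, with the robot touching nothing.
Of bracket0, bracket1, bracket2 only 1 to 3 are there at a start; the rules pass over those that are not, and their reading is None.
Of knob0, knob1, knob2 only 2 to 3 are there at a start; the rules pass over those that are not, and their reading is None.
At some moment in a run one of bracket0, bracket1, bracket2, knob0, knob1, knob2 may be knocked a few centimetres aside while the robot is not near it.
It also fails if it takes over 210 s, if anything falls off the work surface, if the arm or the gripper's body presses on something with over 40 N, if the wrist force passes 120 N, or if a joint passes its speed limit or range.

## Robot

A 6-joint arm with a two-finger parallel gripper is mounted at the origin on the work surface. World frame = base frame: x ahead of the robot, y to its left, z up, the work surface at z = 0. Lengths are in m, angles in rad, forces in N, time in s.
With the tool pointing down it reaches from about 0.375 to 0.975 m from the base axis. Payload 3.8 kg.
Tool frame: the origin (TCP) lies midway between the tips of the shut fingers; the grasp point (between the pads) lies 19 mm behind it; x points along the fingers, y is the direction in which the jaws open and shut, and the axes are right-handed (so a half turn about x gives the same grasp; the last joint's range is limited). The gripper opens to 88 mm and grips with 3 to 60 N. Pads are 18 mm wide; open, the fingers measure 123 mm over their backs; the gripper's body (75 mm by 187 mm) begins 45 mm behind the grasp point.
Start: joints at [1.189, 0.264, 1.604, -0, 1.274, -0.037], TCP at [0.228, 0.635, 0.239] pointing down, gripper open.
Joint ranges: [-2.63, 2.63], [-0.94, 2.18], [0.31, 2.57], [-1.31, 4.45], [0, 2.66], [-2.55, 2.55]. Speed limits (rad/s): [2.57, 2.57, 3.14, 3.14, 3.14, 3.14].

## Interface

Orientations are given as a rotation vector (axis times angle).
In Python, from cell import manip, inverse_kinematics, cams, order gives the robot as it stands. Calls block until the motion is done:
- manip.move_pose(position, orientation): joint-space move of the TCP to a pose.
- manip.move_linear(position, rate=0.15, rot=None): straight line of the TCP; rot=None keeps the orientation; rate is the mean speed in m/s.
- manip.set_joints(angles): joint-space move.
- manip.set_gripper(opening, force=None): finger opening in m; force is the grip in N (None keeps the last); returns when the fingers have stopped.
- manip.dwell(seconds).
- inverse_kinematics(position, orientation): joint angles nearest the present ones, or None.
- manip.state(): the state.
- cams.capture(name): name is "scene" or "top" or "wrist"; returns a dict with "image" (420x560x3 uint8, blue, green, red), "z_map" (420x560 float32, m along the optical axis (not along the pixel's ray), 0 where there is no reading), "intrinsics" (3x3 intrinsics, pixels), "position" and "orientation" of the camera in the world; the wrist camera has in their place "T_tool_cam" (4x4, takes a point from camera to tool coordinates, whose origin is the TCP and whose axes are the tool frame's). Camera axes: x right, y down, z forward; pixel columns grow to the right and rows downward; lengths in m; the calibration is good to about 2 mm. A picture is of the moment at which its call begins: read the wrist's pose just before it.
A pose or a line that the arm cannot do raises manip.IKError and nothing moves.
- order.close_job(): hands the job in, once; it reports no verdict.
The state is a dict: "clock": time; "joint_pos": joint angles; "joint_velocities": joint speeds; "tau": joint torques, N m; "tool_pos": TCP position; "tcp_rot": TCP orientation; "contact_force": force on the tool from outside, world axes, zero at the start; "moment": the same for the moment, N m; "gripper_width": finger opening in m.
Only numpy, scipy, OpenCV 4.12 (cv2) and the standard library are available. Lean on these libraries where they do the work, as an engineer would, in place of code of your own. Each camera call takes 0.05 s, during which the arm holds its last target.

## Working session

There is one attempt and no reset: what is moved stays moved. The work goes in short steps, each a Python script; the robot and the scene stay as the last script left them, time stands still between calls to the robot, and variables do not carry over. Pictures are saved under pics/ and viewed, and the job is handed in when it is done.

```bash
ls; mkdir -p pics
python3 - <<'E'
from cell import manip, cams
import cv2,numpy as np
for n in ["scene","top","wrist"]:
    c=cams.capture(n); cv2.imwrite(f"pics/a_{n}.png",c["image"])
    print(n,c["intrinsics"].tolist(),c.get("position"),c.get("orientation"),c.get("T_tool_cam"))
s=manip.state();print(s["clock"],s["tool_pos"],s["tcp_rot"])
E
```

```text
pics
scene [[381.8458157524791, 0.0, 281.3572190110896], [0.0, 381.8458157524791, 209.78013946543916], [0.0, 0.0, 1.0]] [0.96570185 0.43983167 0.79979401] [-0.90270075 -2.60187113  0.93414606] None
top [[424.4625981409816, 0.0, 278.1499145871658], [0.0, 424.4625981409816, 209.2849103645712], [0.0, 0.0, 1.0]] [ 0.45016597 -0.02929393  1.06779581] [-2.1259955   2.1409008  -0.14591989] None
wrist [[350.3073424260872, 0.0, 281.9895296324266], [0.0, 350.3073424260872, 209.15723678620344], [0.0, 0.0, 1.0]] None None [[ 7.30067449e-05 -2.88130108e-01  9.57591267e-01 -1.45356600e-01]
 [ 9.99999881e-01  4.83024194e-04  6.90974105e-05  1.06786687e-03]
 [-4.82448794e-04  9.57591148e-01  2.88130109e-01 -7.41814707e-02]
 [ 0.00000000e+00  0.00000000e+00  0.00000000e+00  1.00000000e+00]]
0.15 [0.22794139 0.63477328 0.23772339] [ 0.26928753  1.5541456  -0.27185832]
```

View pics/a_scene.png

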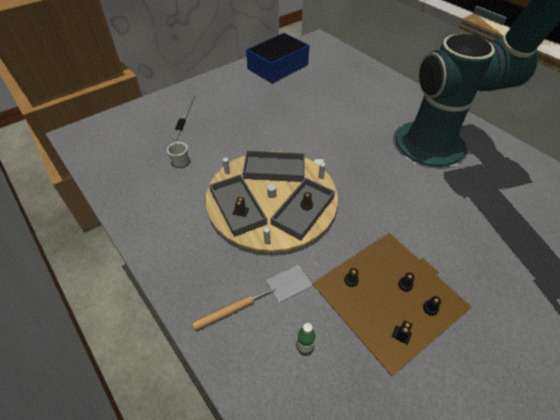

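View pics/a_top.png

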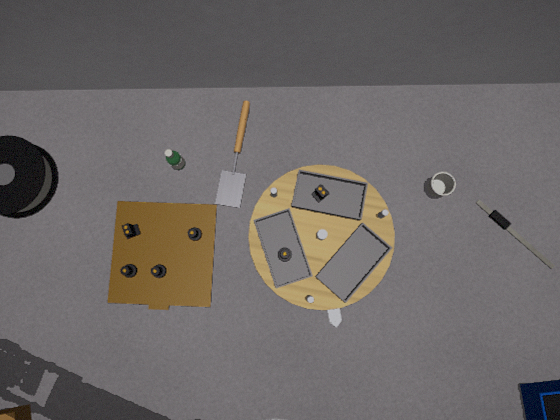

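View pics/a_wrist.png

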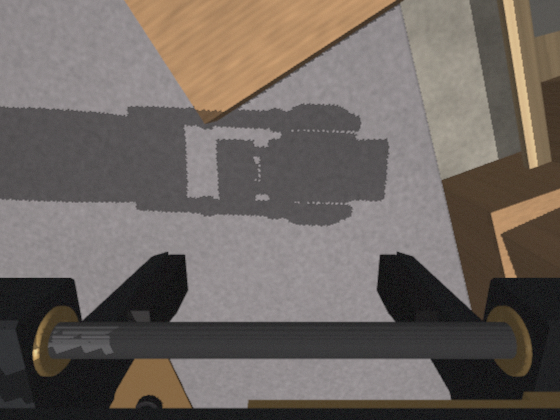

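The top view shows the bracket sample in the upper bin (321,192), the knob sample in the left bin (285,254), the empty bin at lower right (353,262) and the pointer tip at (335,318). The plate holds one bracket, at about (130,231), and three knobs. Next I'll write the helpers and zoom in.

```bash
cat > h.py <<'E'
import numpy as np, cv2
from scipy.spatial.transform import Rotation as R
from cell import manip, inverse_kinematics, cams, order
def cap(name):
    s=manip.state(); c=cams.capture(name)
    if name=="wrist":
        T=np.eye(4);T[:3,:3]=R.from_rotvec(s["tcp_rot"]).as_matrix();T[:3,3]=s["tool_pos"]
        T=T@np.array(c["T_tool_cam"])
    else:
        T=np.eye(4);T[:3,:3]=R.from_rotvec(c["orientation"]).as_matrix();T[:3,3]=c["position"]
    c["T"]=T;return c
def ray(c,uv,z):
    K=c["intrinsics"];uv=np.atleast_2d(np.asarray(uv,float))
    d=np.c_[(uv[:,0]-K[0][2])/K[0][0],(uv[:,1]-K[1][2])/K[1][1],np.ones(len(uv))]@c["T"][:3,:3].T
    o=c["T"][:3,3];return o+d*((z-o[2])/d[:,2])[:,None]
def cloud(c):
    z=c["z_map"];h,w=z.shape;K=c["intrinsics"];u,v=np.meshgrid(np.arange(w),np.arange(h))
    P=np.stack([(u-K[0][2])/K[0][0]*z,(v-K[1][2])/K[1][1]*z,z],-1)@c["T"][:3,:3].T+c["T"][:3,3]
    P[z==0]=np.nan;return P
def proj(c,P):
    P=np.atleast_2d(P);q=(P-c["T"][:3,3])@c["T"][:3,:3];K=c["intrinsics"]
    return np.c_[q[:,0]/q[:,2]*K[0][0]+K[0][2],q[:,1]/q[:,2]*K[1][1]+K[1][2]]
def down(th,tilt=0.):
    """tool pointing down, jaw axis (tool y) at world yaw th"""
    y=np.array([np.cos(th),np.sin(th),0]);x=np.array([0,0,-1.]);z=np.cross(x,y)
    return R.from_matrix(np.c_[x,y,z]).as_rotvec()
E
python3 - <<'E'
from h import *
c=cap("top");im=c["image"]
P=cloud(c)
cv2.imwrite("pics/b1.png",cv2.resize(im[190:320,100:240],None,fx=5,fy=5,interpolation=cv2.INTER_CUBIC)[:600])
cv2.imwrite("pics/b2.png",cv2.resize(im[155:335,240:410],None,fx=3.3,fy=3.3,interpolation=cv2.INTER_CUBIC))
H=P[...,2]
for n,uv in dict(hub=(322,234),tip=(335,318),p0=(274,191),p1=(382,213),p2=(310,298),sb=(321,192),sk=(285,254)).items():
    print(n,P[uv[1],uv[0]].round(4))
# blobs above plate
m=((H>0.025)&(H<0.06)).astype(np.uint8);m[:,:100]=0;m[:,220:]=0;m[:195]=0;m[310:]=0
n,l,st,ce=cv2.connectedComponentsWithStats(m)
for i in range(1,n):
    if st[i,4]>8:
        q=P[l==i];t=q[q[:,2]>0.038]; print(st[i],ce[i].round(1),q[:,2].max().round(4),len(t),t.mean(0).round(4),ray(c,ce[i],0.04).round(4))
s=manip.state();print(R.from_rotvec(s["tcp_rot"]).as_matrix().round(3))
E
```

```text
hub [ 0.5464 -0.1164  0.0574]
tip [ 0.3467 -0.1477  0.0086]
p0 [ 0.6477 -0.003   0.078 ]
p1 [ 0.5934 -0.2573  0.0737]
p2 [ 0.3982 -0.0841  0.0803]
sb [ 0.6452 -0.1149  0.0732]
sk [ 0.4987 -0.0279  0.0738]
[122 223  13  14 124] [128.1 229.8] 0.0503 99 [0.562  0.3558 0.0458] [[0.5617 0.3558 0.04  ]]
[188 228  11  10  75] [192.7 232.8] 0.0522 64 [0.5531 0.1969 0.0465] [[0.5533 0.1968 0.04  ]]
[121 266  12   9  89] [126.  270.2] 0.0509 74 [0.4637 0.3558 0.0456] [[0.4639 0.356  0.04  ]]
[151 267  12   9  86] [156. 271.] 0.0519 74 [0.462  0.283  0.0455] [[0.4617 0.283  0.04  ]]
[[-0.     0.338  0.941]
 [-0.001  0.941 -0.338]
 [-1.    -0.001 -0.   ]]
```

View pics/b1.png

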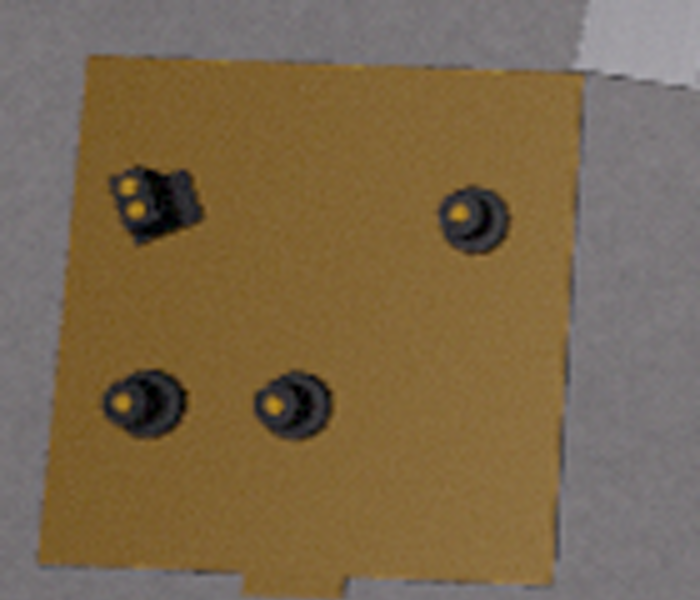

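View pics/b2.png

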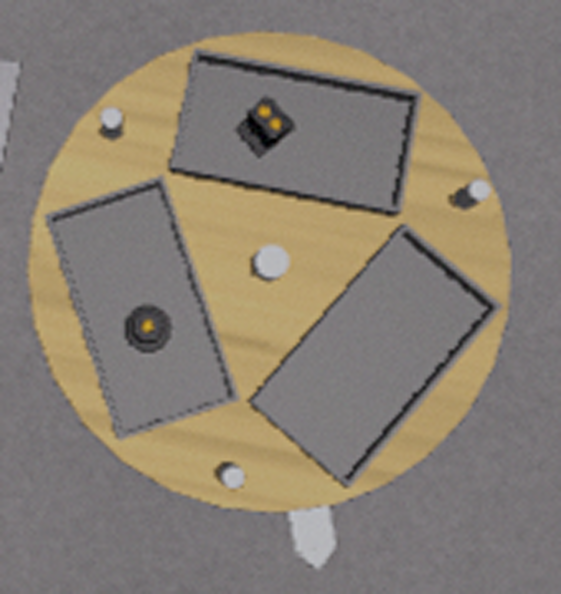

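One bracket and three knobs stand on the plate. Next I'll measure the carousel: centre, pegs and pointer.

```bash
cat >> h.py <<'E'
def pegs(c,verbose=False):
    im=c["image"];P=cloud(c);hsv=cv2.cvtColor(im,cv2.COLOR_BGR2HSV)
    m=((hsv[...,1]<60)&(hsv[...,2]>130)&(P[...,2]>0.05)&(P[...,2]<0.09)).astype(np.uint8)
    out=[]
    n,l,st,ce=cv2.connectedComponentsWithStats(m)
    for i in range(1,n):
        if st[i,4]<6: continue
        # intensity-weighted centroid of bright top
        q=ray(c,ce[i],0.076)[0]
        if np.hypot(q[0]-.547,q[1]+.116)>.2: continue
        out.append((q,st[i,4],ce[i]))
        if verbose: print("blob",ce[i].round(1),st[i,4],q.round(4))
    return out
def circ(pts):
    A=np.c_[2*pts[:,:2],np.ones(len(pts))];x=np.linalg.lstsq(A,(pts[:,:2]**2).sum(1),rcond=None)[0]
    return x[:2],np.sqrt(x[2]+x[:2]@x[:2])
E
python3 - <<'E'
from h import *
c=cap("top");im=c["image"]
pg=pegs(c,True)
pts=np.array([p[0] for p in pg if np.hypot(p[0][0]-.547,p[0][1]+.116)>.08]);print(circ(pts))
hsv=cv2.cvtColor(im,cv2.COLOR_BGR2HSV)
# wood disc
m=((hsv[...,0]>12)&(hsv[...,0]<32)&(hsv[...,1]>60)&(hsv[...,2]>100)).astype(np.uint8);m[:,:245]=0;m[:,400:]=0
m[:150]=0;m[330:]=0
cs,_=cv2.findContours(m,cv2.RETR_EXTERNAL,cv2.CHAIN_APPROX_NONE);k=cv2.convexHull(max(cs,key=cv2.contourArea))[:,0]
q=ray(c,k,0.026);print("disc",circ(q))
P=cloud(c)
w=((hsv[...,1]<40)&(hsv[...,2]>150)).astype(np.uint8)
n,l,st,ce=cv2.connectedComponentsWithStats(w)
for i in range(1,n):
    if st[i,4]>60 and 310<ce[i][0]<360 and ce[i][1]>295:
        ys,xs=np.nonzero(l==i);q=ray(c,np.c_[xs,ys],0.008)
        print(st[i],q[:,:2].min(0),q[:,:2].max(0),q.mean(0)); 
        rc=cv2.fitLine(q[:,:2].astype(np.float32),cv2.DIST_L2,0,.01,.01).ravel();print(rc,np.degrees(np.arctan2(rc[1],rc[0])))
        ctr=circ(pts)[0];d=q[:,:2].mean(0)-ctr;print(np.degrees(np.arctan2(d[1],d[0])))
        np.save("tongue.npy",q)
for p in pts: 
    d=p[:2]-circ(pts)[0];print(np.degrees(np.arctan2(d[1],d[0])),np.hypot(*d))
E
```

```text
blob [273.4 190.3] 29 [ 0.6499 -0.0015  0.076 ]
blob [362.4 209. ] 9 [ 0.603  -0.2113  0.076 ]
blob [290.8 214.5] 12 [ 0.5913 -0.0424  0.076 ]
blob [385.  212.1] 34 [ 0.5951 -0.2639  0.076 ]
blob [322.4 233.8] 77 [ 0.545  -0.1158  0.076 ]
blob [301. 244.] 13 [ 0.5216 -0.0654  0.076 ]
blob [382.1 258.5] 10 [ 0.4868 -0.2524  0.076 ]
blob [372.9 269.5] 10 [ 0.4617 -0.2302  0.076 ]
blob [356.3 289. ] 30 [ 0.4178 -0.1906  0.076 ]
blob [297.5 280.2] 10 [ 0.4383 -0.0562  0.076 ]
blob [280. 286.] 9 [ 0.4254 -0.0158  0.076 ]
blob [310.2 299.2] 38 [ 0.3952 -0.0847  0.076 ]
(array([ 0.53614151, -0.11929209]), np.float64(0.13702385974185738))
disc (array([ 0.54703609, -0.11629314]), np.float64(0.17907447552579206))
[327 308  15  19 197] [ 0.32776042 -0.16231727] [ 0.37025779 -0.12887842] [ 0.35051558 -0.14647608  0.008     ]
[ 0.9849398   0.17289759  0.35051557 -0.14647608] 9.956334
-171.66854183584545
46.01002935513242 0.1637680076219145
-53.98815346170142 0.11369531061128997
54.34962003435027 0.09459005766523397
-67.80338664698439 0.15613619625885292
-110.35253302234008 0.14197815423674226
-123.86898368256487 0.13358111825997349
-148.9164039083934 0.138211564751566
147.189953560583 0.11639948842721248
136.95330049321444 0.15157689307408923
166.21813494444018 0.14510156143740316
```

Run:
```python
from h import *
th=np.arctan2(-.116,.547)+np.pi/2
for p in [(0.37,-0.09,0.38),(0.38,-.09,.34),(0.39,-.09,.3)]:
    print(p,inverse_kinematics(p,down(th)))
p=(0.38,-.09,.34)
manip.move_pose(p,down(th))
c=cap("wrist");cv2.imwrite("pics/w1.png",c["image"])
print(manip.state()["clock"],c["T"][:3,3])
np.save("w1.npy",dict(c),allow_pickle=True)
c=cap("top");cv2.imwrite("pics/t1.png",c["image"])
```

```text
(0.37, -0.09, 0.38) [-3.04046617e-01 -3.72132284e-01  1.95543660e+00 -4.44089210e-16
  1.55828834e+00 -1.66587301e+00]
(0.38, -0.09, 0.34) [-2.96362593e-01 -3.46735520e-01  2.00890094e+00 -4.44089210e-16
  1.47942723e+00 -1.65818899e+00]
(0.39, -0.09, 0.3) [-2.89050177e-01 -3.13903428e-01  2.05709633e+00 -4.44089210e-16
  1.39839975e+00 -1.65087657e+00]
2.9417 [ 0.30804002 -0.0733278   0.48529428]
```

View pics/w1.png

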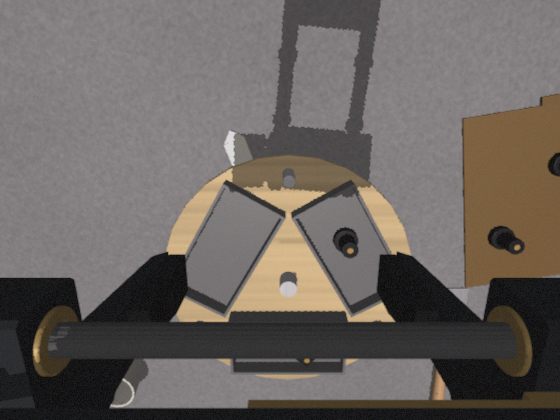

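View pics/t1.png

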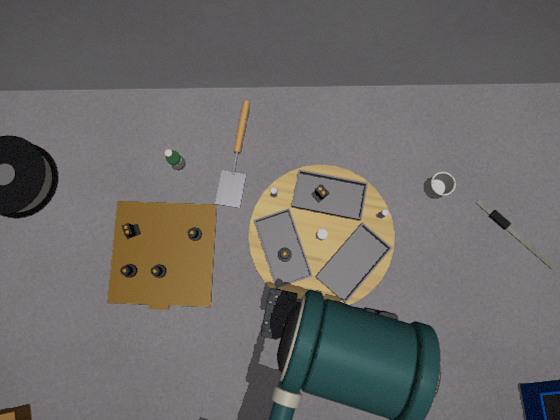

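The wrist picture shows the pointer at (235,148), partly in shadow, with the fingers covering the far half of the table. I'll flip the wrist so the camera looks from the far side.

Run:
```python
from h import *
th=np.arctan2(-.116,.547)-np.pi/2
p=(0.45,-.10,.36)
print(inverse_kinematics(p,down(th)))
manip.move_pose(p,down(th))
c=cap("wrist");cv2.imwrite("pics/w2.png",c["image"])
print(manip.state()["clock"],c["T"][:3,3])
np.save("w2.npy",dict(c),allow_pickle=True)
```

```text
[-0.27271093 -0.20337958  1.86539965  0.          1.47957258  1.50705532]
5.7083 [ 0.5230116  -0.11436846  0.50534342]
```

View pics/w2.png

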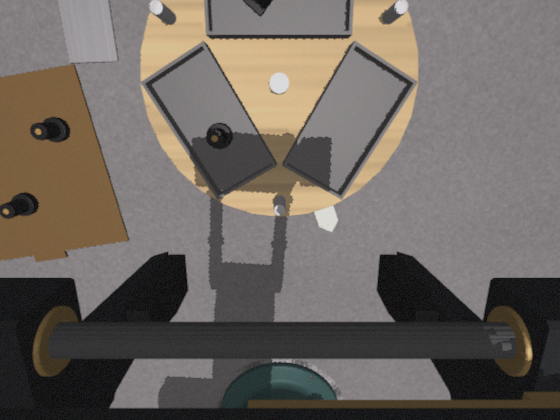

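This picture shows the pegs at (156,7), (402,5) and (279,205), the hub at (279,83) and the pointer tip at (331,231). I'll measure from it.

Run:
```python
from h import *
c=np.load("w2.npy",allow_pickle=True).item();im=c["image"]
hsv=cv2.cvtColor(im,cv2.COLOR_BGR2HSV);P=cloud(c)
m=((hsv[...,0]>8)&(hsv[...,0]<32)&(hsv[...,1]>60)).astype(np.uint8);m[:,:135]=0;m[:,425:]=0;m[225:]=0
m[:28]=0
cs,_=cv2.findContours(m,cv2.RETR_EXTERNAL,cv2.CHAIN_APPROX_NONE);k=cv2.convexHull(max(cs,key=cv2.contourArea))[:,0]
k=k[(k[:,1]>30)];q=ray(c,k,0.026);C,r=circ(q);print("disc",C,r,np.std(np.hypot(*(q[:,:2]-C).T)-r))
for uv in [(156,7),(402,5),(279,203),(279,83)]: print(uv,P[uv[1],uv[0]].round(4),hsv[uv[1],uv[0]],ray(c,uv,.076).round(4))
cv2.imwrite("pics/w2a.png",cv2.resize(im[180:250,250:370],None,fx=6,fy=6,interpolation=cv2.INTER_CUBIC))
cv2.imwrite("pics/w2b.png",cv2.resize(im[0:40,140:420],None,fx=2.8,fy=4,interpolation=cv2.INTER_CUBIC))
w=((hsv[...,1]<40)&(hsv[...,2]>150)).astype(np.uint8);w[:200]=0;w[240:]=0
n,l,st,ce=cv2.connectedComponentsWithStats(w);i=1+np.argmax(st[1:,4]);print(st[i],ce[i])
ys,xs=np.nonzero(l==i);q=ray(c,np.c_[xs,ys],0.008)
j=np.argmax(np.hypot(*(q[:,:2]-C).T));d=q[j,:2]-C;print("tip",q[j],np.hypot(*d),np.degrees(np.arctan2(d[1],d[0])))
d=q[:,:2].mean(0)-C;print(np.degrees(np.arctan2(d[1],d[0])))
h=P[...,2];print("bin wall z",np.nanmax(h[100:180,290:420]))
```

```text
disc [ 0.54803281 -0.11576202] 0.17835469380845792 0.0004016096390457753
(156, 7) [ 0.6505 -0.0012  0.0768] [158   5 216] [[ 0.6508 -0.0009  0.076 ]]
(402, 5) [ 0.5974 -0.2639  0.0754] [165   2 215] [[ 0.5973 -0.2637  0.076 ]]
(279, 203) [ 0.4037 -0.0853  0.0678] [160   9  87] [[ 0.4059 -0.0858  0.076 ]]
(279, 83) [ 0.5479 -0.116   0.0539] [135   2 219] [[ 0.5467 -0.1159  0.076 ]]
[314 205  25  28 448] [326.60267857 218.203125  ]
tip [ 0.32663613 -0.14866688  0.008     ] 0.22382854125980536 -171.54635402472275
-171.3623802060491
bin wall z 0.05378702350565928
```

View pics/w2a.png

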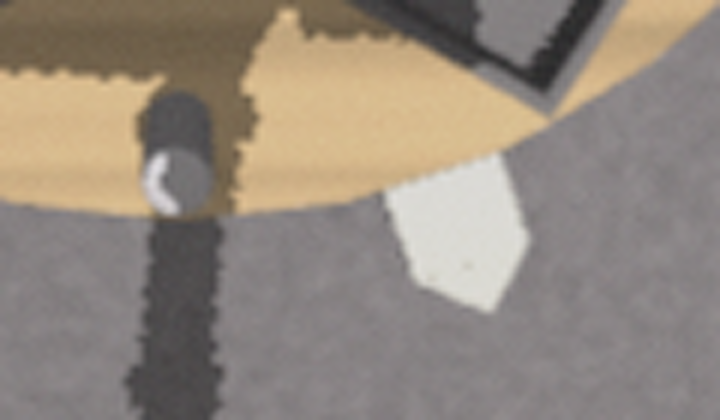

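View pics/w2b.png

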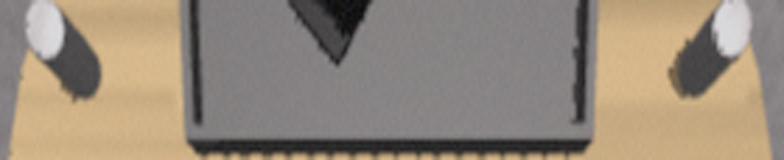

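```bash
cat >> h.py <<'E'
C=np.array([0.548,-0.1158]); PTR=np.radians(-171.4); ZP=0.056
def pegpose(a,off,z=ZP,r=.155):
    return np.r_[C+r*np.array([np.cos(a),np.sin(a)]),z], down(a+off)
E
python3 - <<'E'
from h import *
for a0,a1 in [(48.3,-111.4),(168.3,8.6),(-71.7,-231.4),(128.6,8.6),(8.6,-111.4),(-111.4,-231.4)]:
    for off in (90,-90):
        js=[]
        for a in np.linspace(a0,a1,13):
            p,o=pegpose(np.radians(a),np.radians(off));j=inverse_kinematics(p,o);js.append(j)
        ok=[j is not None for j in js]
        print(a0,a1,off,"".join("x."[k] for k in ok),[round(float(j[5]),2) for j in js if j is not None], [round(float(j[0]),2) for j in js if j is not None][::6])
E
```

```text
48.3 -111.4 90 ............. [-2.45, -2.26, -2.07, -1.88, -1.7, -1.52, -1.34, -1.15, -0.97, -0.78, -0.58, -0.37, -0.16] [-0.04, -0.32, -0.53]
48.3 -111.4 -90 ..........xxx [0.69, 0.88, 1.07, 1.26, 1.44, 1.62, 1.8, 1.99, 2.17, 2.37] [-0.04, -0.32]
168.3 8.6 90 ....xxxxx.... [1.5, 1.82, 2.14, 2.43, -2.46, -2.26, -2.07, -1.89] [-0.27, -0.12]
168.3 8.6 -90 ............. [-1.64, -1.32, -1.01, -0.71, -0.44, -0.18, 0.05, 0.27, 0.49, 0.69, 0.88, 1.07, 1.25] [-0.27, 0.03, -0.17]
-71.7 -231.4 90 ............. [-0.77, -0.58, -0.37, -0.15, 0.08, 0.32, 0.59, 0.87, 1.18, 1.5, 1.82, 2.13, 2.42] [-0.45, -0.49, -0.04]
-71.7 -231.4 -90 .xxxxxx...... [2.37, -2.27, -1.96, -1.64, -1.32, -1.01, -0.72] [-0.45, -0.04]
128.6 8.6 90 .xxxxxxx..... [2.42, -2.46, -2.31, -2.17, -2.03, -1.89] [-0.04]
128.6 8.6 -90 ............. [-0.72, -0.51, -0.31, -0.13, 0.05, 0.22, 0.38, 0.53, 0.68, 0.83, 0.97, 1.12, 1.25] [-0.04, 0.01, -0.17]
8.6 -111.4 90 ............. [-1.89, -1.75, -1.61, -1.48, -1.34, -1.2, -1.06, -0.92, -0.78, -0.63, -0.48, -0.32, -0.16] [-0.17, -0.39, -0.53]
8.6 -111.4 -90 ..........xxx [1.25, 1.39, 1.53, 1.67, 1.8, 1.94, 2.08, 2.22, 2.36, 2.51] [-0.17, -0.39]
-111.4 -231.4 90 ............. [-0.16, 0.01, 0.19, 0.38, 0.58, 0.8, 1.02, 1.26, 1.5, 1.74, 1.98, 2.2, 2.42] [-0.53, -0.4, -0.04]
-111.4 -231.4 -90 xxxxx........ [-2.34, -2.12, -1.88, -1.65, -1.4, -1.17, -0.94, -0.72] [-0.45, -0.09]
```

```bash
cat >> h.py <<'E'
def turn(a0,a1,off,rate=0.15,gap=0.020,step=12):
    """straddle the peg at a0 (deg), carry it to a1 (deg)"""
    a0,a1,off=map(np.radians,(a0,a1,off))
    p,o=pegpose(a0,off,z=0.15); manip.set_gripper(0.036)
    manip.move_pose(p,o)
    manip.move_linear(pegpose(a0,off)[0],rate=0.15)
    manip.set_gripper(gap,force=5)
    print("gap",manip.state()["gripper_width"],manip.state()["contact_force"].round(1) if hasattr(manip.state()["contact_force"],'round') else manip.state()["contact_force"])
    lag=np.sign(a1-a0)*(gap-.016)/2/.155
    n=int(np.ceil(abs(np.degrees(a1-a0))/step)); fmax=0
    for a in np.linspace(a0,a1+lag,n+1)[1:]:
        p,o=pegpose(a,off); manip.move_linear(p,rate=rate,rot=o)
        fmax=max(fmax,np.linalg.norm(manip.state()["contact_force"]))
    manip.dwell(0.2)
    manip.set_gripper(0.036); manip.move_linear(pegpose(a1+lag,off,z=0.14)[0],rate=0.2)
    print("clock",manip.state()["clock"],"fmax",fmax)
E
python3 - <<'E'
from h import *
turn(168.3,8.6,-90)
c=cap("top");cv2.imwrite("pics/t2.png",c["image"])
E
```

```text
gap 0.019955904431225812 [ 0.5  0.8 -0.7]
clock 16.6833 fmax 1.6360522949497858
```

View pics/t2.png

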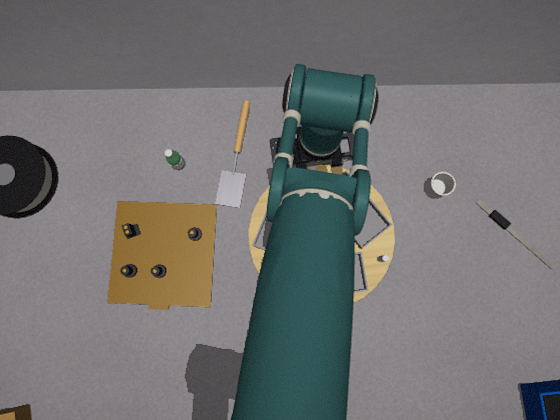

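The table turned with almost no force. Next is one wrist view over the plate, with a top view to check the table angle.

```bash
cat >> h.py <<'E'
def tableangle(c,verbose=True):
    """peg angle mod 120 (deg), each peg separately, from top-view bright peg tops"""
    im=c["image"];hsv=cv2.cvtColor(im,cv2.COLOR_BGR2HSV);P=cloud(c)
    m=((hsv[...,1]<60)&(hsv[...,2]>150)&(P[...,2]>0.062)&(P[...,2]<0.09)).astype(np.uint8)
    n,l,st,ce=cv2.connectedComponentsWithStats(m);out=[]
    for i in range(1,n):
        q=ray(c,ce[i],.076)[0][:2]-C;r=np.hypot(*q)
        if st[i,4]>=12 and .14<r<.17:
            a=np.degrees(np.arctan2(q[1],q[0]));out.append(a)
            if verbose: print("peg",ce[i].round(1),st[i,4],"r",r.round(4),"ang",a.round(2),"resid to pointer grid",round((a-np.degrees(PTR))%120-60,2))
    return out
E
python3 - <<'E'
from h import *
th=np.radians(31-90)
p=(0.42,.25,.30)
print(inverse_kinematics(p,down(th)))
manip.move_pose(p,down(th))
c=cap("wrist");cv2.imwrite("pics/w3.png",c["image"]);np.save("w3.npy",dict(c),allow_pickle=True)
c=cap("top");cv2.imwrite("pics/t3.png",c["image"]);tableangle(c)
print(manip.state()["clock"])
cv2.imwrite("pics/t3z.png",cv2.resize(c["image"][155:335,240:410],None,fx=3.3,fy=3.3,interpolation=cv2.INTER_CUBIC))
E
```

```text
[ 4.85944889e-01 -1.27971824e-01  1.90865979e+00 -4.44089210e-16
  1.36090469e+00  1.51568915e+00]
peg [312.5 169.3] 30 r 0.1535 ang 7.62 resid to pointer grid -0.98
peg [385.5 257.7] 34 r 0.1563 ang -112.36 resid to pointer grid -0.96
peg [270.5 274.5] 32 r 0.1553 ang 128.36 resid to pointer grid -0.24
18.5583
```

View pics/w3.png

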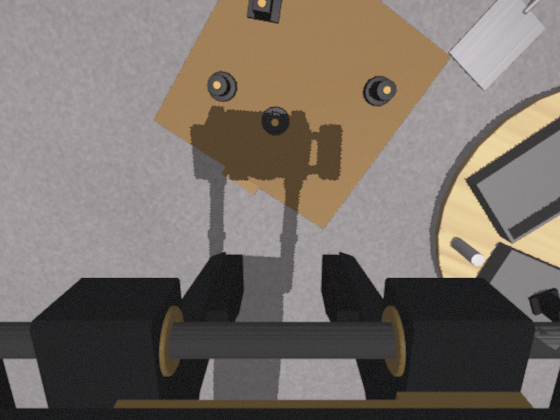

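View pics/t3z.png

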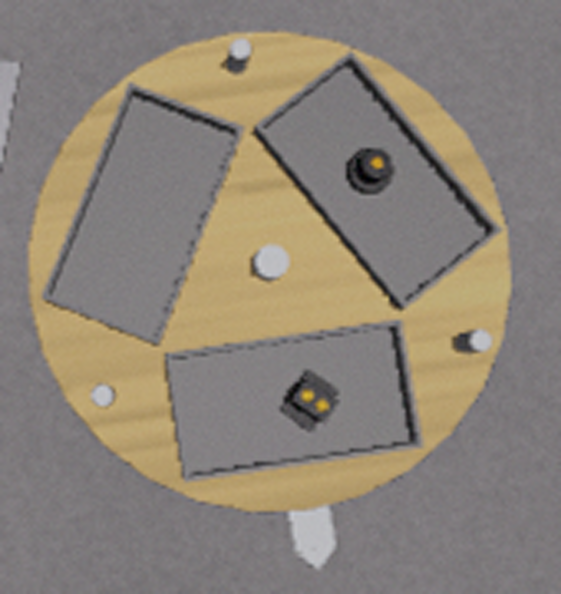

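Run:
```python
from h import *
c=cap("top")
q=ray(c,[(240+186/3.3,155+478/3.3),(240+420/3.3,155+443/3.3),(240+166/3.3,155+355/3.3),(240+400/3.3,155+323/3.3)],.052)[:,:2]
print(q)
for a,b in [(0,1),(2,3)]:
    d=q[a]-q[b];print("edge normal",np.degrees(np.arctan2(d[1],d[0]))-90-180, np.hypot(*d))
m=q.mean(0)-C;print("centre",np.hypot(*m),np.degrees(np.arctan2(m[1],m[0])))
# move for the bracket
th=np.radians(31-90)
manip.move_pose((0.50,.31,.26),down(th))
c=cap("wrist");cv2.imwrite("pics/w4.png",c["image"]);np.save("w4.npy",dict(c),allow_pickle=True)
im=c["image"];hsv=cv2.cvtColor(im,cv2.COLOR_BGR2HSV)
m=((hsv[...,0]>15)&(hsv[...,0]<35)&(hsv[...,1]>120)&(hsv[...,2]>140)).astype(np.uint8)
n,l,st,ce=cv2.connectedComponentsWithStats(m)
for i in range(1,n):
    if 5<st[i,4]<300: print(st[i],ce[i].round(1),ray(c,ce[i],.046)[0].round(4))
```

```text
[[ 0.39263438 -0.05363941]
 [ 0.41622622 -0.22010445]
 [ 0.47939667 -0.04031284]
 [ 0.50123219 -0.20895456]]
edge normal -171.93361861124026 0.16812847444174206
edge normal -172.62245627271489 0.17004946432620796
centre 0.10173252996351473 -171.54795213396716
[427 147   4   4   6] [428.2 148.7] [0.603  0.1991 0.046 ]
[424 169   4   5   7] [425.4 170.7] [0.5836 0.1875 0.046 ]
[348 171   7   4  10] [351.  172.4] [0.5425 0.2524 0.046 ]
[368 170   5   4   9] [369.8 171.7] [0.5531 0.2362 0.046 ]
[396 185   8   7  42] [399.7 187.8] [0.5553 0.1994 0.046 ]
[254 195   4   5   7] [255.6 197.4] [0.4684 0.3237 0.046 ]
[325 197   4   4   6] [326.5 198.7] [0.5059 0.2587 0.046 ]
[346 196   6   4  13] [348.7 197.5] [0.5191 0.2394 0.046 ]
[353 197   5   4   9] [354.9 198.1] [0.5218 0.2333 0.046 ]
[388 197   4   4   7] [389.7 198.3] [0.5407 0.2017 0.046 ]
[249 199   2   5   6] [249.3 201.2] [0.4615 0.3273 0.046 ]
[252 199   4   5   7] [252.9 201.4] [0.4631 0.324  0.046 ]
[337 199   4   6   9] [338.9 201.2] [0.5103 0.2459 0.046 ]
[369 198   3   6   6] [369.7 200.5] [0.5277 0.2184 0.046 ]
[188 200   6  
[... 3939 characters left out ...]
244   5   7  11] [329.7 247.4] [0.4611 0.2253 0.046 ]
[346 245   4   5   8] [347.6 247.1] [0.4715 0.2085 0.046 ]
[256 247  27  20 176] [269.7 256.8] [0.4171 0.2763 0.046 ]
[335 246   5   3   6] [337.  246.7] [0.4659 0.2188 0.046 ]
[361 247  18  18  86] [368.9 254.1] [0.4767 0.1836 0.046 ]
[358 249   3   6   9] [359.  251.6] [0.4736 0.1947 0.046 ]
[243 250  12  12  42] [248.8 254.9] [0.4071 0.2974 0.046 ]
[303 250   5  13  18] [304.7 256.7] [0.4373 0.2429 0.046 ]
[333 251   5   3   8] [335. 252.] [0.4594 0.2172 0.046 ]
[350 251   5   4  10] [352.3 252.5] [0.4688 0.2004 0.046 ]
[252 259   7   5  17] [254.8 261.2] [0.404  0.2879 0.046 ]
[362 259   4   9  14] [363.4 263.1] [0.4646 0.1825 0.046 ]
```

View pics/w4.png

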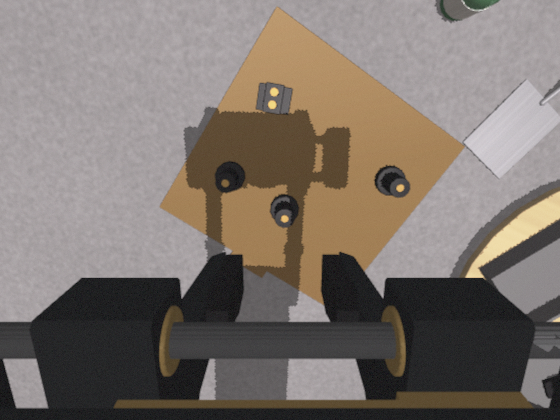

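Bin edges and pegs agree: the bracket bin is within about 0.5–1° of the pointer. The bracket's inserts are at (275,91) and (272,104). Next is its pose.

```bash
cat >> h.py <<'E'
def tops(c,box,zlo=.038,zhi=.054,minpx=20):
    """parts' top faces from depth: list of (centre xy, n, rect, median z) inside box (x0,x1,y0,y1)"""
    P=cloud(c);x,y,z=P[...,0],P[...,1],P[...,2]
    m=((z>zlo)&(z<zhi)&(x>box[0])&(x<box[1])&(y>box[2])&(y<box[3])).astype(np.uint8)
    m[275:]=0 if c["T"][2,3]<.9 else m[275:]
    n,l,st,ce=cv2.connectedComponentsWithStats(m);out=[]
    for i in range(1,n):
        if st[i,4]<minpx: continue
        ys,xs=np.nonzero(l==i); q=ray(c,np.c_[xs,ys],np.median(z[l==i]))[:,:2]
        rc=cv2.minAreaRect(q.astype(np.float32)*1000)
        out.append((np.array(rc[0])/1000,st[i,4],rc,np.median(z[l==i]),ce[i]))
    return out
PL=(.40,.66,.14,.42)
E
python3 - <<'E'
from h import *
c=np.load("w4.npy",allow_pickle=True).item()
for t in tops(c,PL): print(t[0].round(4),t[1],np.round(t[2][1],1),round(t[2][2],1),t[3].round(4),t[4].round(1))
im=c["image"];P=cloud(c)
a,b=ray(c,[(275,91),(272,104)],.046)[:,:2];print(a,b,"mid",(a+b)/2,np.hypot(*(a-b)),np.degrees(np.arctan2(*(a-b)[::-1])))
cv2.imwrite("pics/w4z.png",cv2.resize(im[70:125,240:310],None,fx=8,fy=8,interpolation=cv2.INTER_CUBIC))
E
```

```text
[0.5635 0.3593] 545 [27.9 17.9] 21.1 0.0455 [272.4  98. ]
[0.4658 0.3593] 350 [20.4 22.2] 74.9 0.0454 [224.8 182.2]
[0.555 0.201] 363 [21.2 23.4] 4.8 0.0454 [398.1 187. ]
[0.4648 0.287 ] 329 [22.6 20.5] 31.0 0.0454 [283.6 217.4]
[0.5706641  0.36048627] [0.5587856  0.35685143] mid [0.56472485 0.35866885] 0.012422193988624498 17.01418772071264
```

View pics/w4z.png

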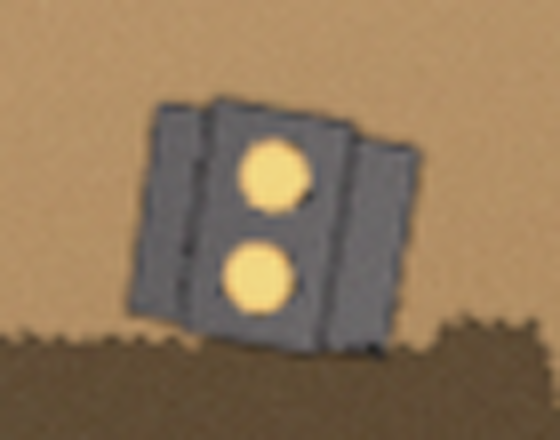

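The top faces measure 27.9×17.9 mm for the bracket and about 21 mm for the knobs, as they should. I'll pick the bracket.

```bash
cat >> h.py <<'E'
def binpt(y,x=0.,ang=None):
    a=PTR if ang is None else ang
    u=np.array([np.cos(a),np.sin(a)]);v=np.array([-u[1],u[0]])
    return C+(0.1+x)*u+y*v
def pick(xy,th,ztip,op=.05,force=15):
    manip.set_gripper(op)
    manip.move_pose([*xy,.12],down(th))
    manip.move_linear([*xy,ztip],rate=.15)
    manip.set_gripper(0.0,force=force)
    w=manip.state()["gripper_width"]
    manip.move_linear([*xy,.17],rate=.2)
    print("grip width",round(w,4),"after lift",round(manip.state()["gripper_width"],4),"clock",manip.state()["clock"])
def place(xy,th,ztip,rel=.034):
    manip.move_pose([*xy,.17],down(th))
    manip.move_linear([*xy,ztip+.012],rate=.2)
    manip.move_linear([*xy,ztip],rate=.04)
    print("before release w",round(manip.state()["gripper_width"],4),"F",np.round(manip.state()["contact_force"],1))
    manip.set_gripper(rel)
    manip.move_linear([*xy,.17],rate=.2)
    print("clock",manip.state()["clock"])
E
python3 - <<'E'
from h import *
pick((.5635,.3593),np.radians(110),.014)
place(binpt(-.03),np.radians(8.6),.014+.026+.001,rel=.032)
th=np.radians(31-90)
manip.move_pose((0.46,.27,.26),down(th))
c=cap("wrist");cv2.imwrite("pics/w5.png",c["image"]);np.save("w5.npy",dict(c),allow_pickle=True)
for t in tops(c,PL): print(t[0].round(4),t[1],np.round(t[2][1],1),round(t[2][2],1),t[3].round(4),t[4].round(1))
c=cap("top");cv2.imwrite("pics/t5.png",c["image"]);tableangle(c)
for t in tops(c,PL,minpx=12): print(t[0].round(4),t[1])
cv2.imwrite("pics/t5z.png",cv2.resize(c["image"][155:335,240:410],None,fx=3.3,fy=3.3,interpolation=cv2.INTER_CUBIC))
E
```

```text
grip width 0.0181 after lift 0.0181 clock 24.4333
before release w 0.0181 F [ 0.5 -0.5  0.3]
clock 28.55
[0.4656 0.3588] 394 [21.1 21.7] 74.1 0.0455 [208.8 128.8]
[0.5547 0.2008] 395 [22.9 20.9] 78.6 0.0455 [389.5 134.1]
[0.4639 0.2867] 343 [20.8 20.6] 31.0 0.0454 [270.5 167.1]
peg [312.5 169.3] 29 r 0.1535 ang 7.64 resid to pointer grid -0.96
peg [385.5 257.7] 34 r 0.1563 ang -112.36 resid to pointer grid -0.96
peg [270.6 274.6] 33 r 0.1552 ang 128.45 resid to pointer grid -0.15
[0.5534 0.1959] 67
[0.4615 0.2827] 73
```

View pics/t5z.png

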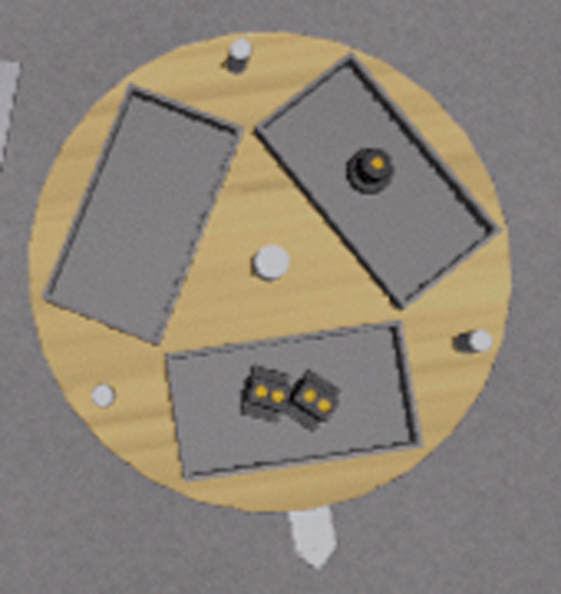

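View pics/t5.png

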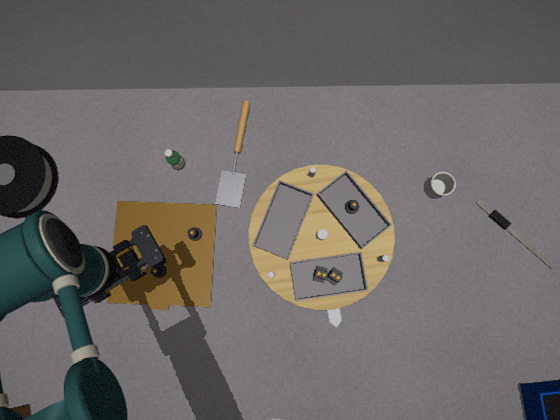

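The bracket is in the bin, close to the sample. I'll check from the wrist that it stands flat and doesn't touch it.

Run:
```python
from h import *
th=np.radians(-12-90)
manip.move_pose((0.40,-.09,.24),down(th))
c=cap("wrist");cv2.imwrite("pics/w6.png",c["image"]);np.save("w6.npy",dict(c),allow_pickle=True)
print(manip.state()["clock"])
for t in tops(c,(.38,.52,-.24,-.02),zlo=.062,zhi=.085): print(t[0].round(4),t[1],np.round(t[2][1],1),round(t[2][2],1),t[3].round(4),t[4].round(1))
print(binpt(-.03),binpt(.02))
```

```text
31.7583
[ 0.4488 -0.1424] 695 [28.8 17.9] 55.2 0.0715 [330.9 123.6]
[ 0.4535 -0.1099] 675 [27.9 18.1] 73.4 0.0715 [293.3 126.1]
[ 0.4446383  -0.10109084] [ 0.45211507 -0.15052866]
```

View pics/w6.png

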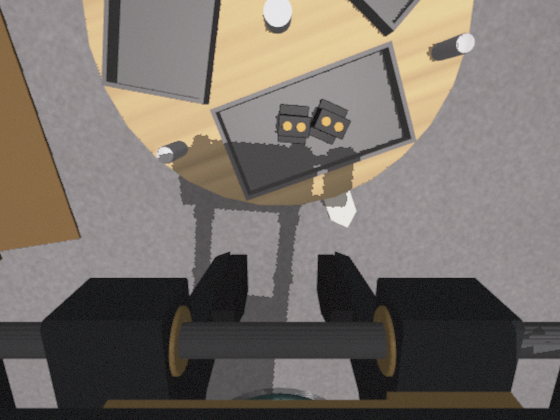

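Both brackets stand flat (tops at z=0.0715) inside the bin. The new one sits about 12 mm from its set-down point and is turned about 25°, so it was nudged, but it's still properly in the bin. Next I'll bring the knob bin round.

Run:
```python
from h import *
turn(128.2,9.0,-90)
th=np.radians(31-90)
manip.move_pose((0.46,.27,.26),down(th))
c=cap("wrist");cv2.imwrite("pics/w7.png",c["image"]);np.save("w7.npy",dict(c),allow_pickle=True)
for t in tops(c,PL): print(t[0].round(4),t[1],np.round(t[2][1],1),round(t[2][2],1),t[3].round(4),t[4].round(1))
c=cap("top");tableangle(c)
cv2.imwrite("pics/t7z.png",cv2.resize(c["image"][155:335,240:410],None,fx=3.3,fy=3.3,interpolation=cv2.INTER_CUBIC))
```

```text
gap 0.020178700775539106 [0.6 0.2 0. ]
clock 40.0167 fmax 1.5343123006098556
[0.4653 0.3586] 390 [21.7 21.1] 28.0 0.0454 [208.6 129.8]
[0.5547 0.2007] 396 [20.9 22.8] 8.6 0.0456 [389.  134.8]
[0.4643 0.2865] 352 [21.9 20.7] 30.9 0.0453 [270.2 168. ]
peg [312.4 169.1] 27 r 0.1542 ang 7.67 resid to pointer grid -0.93
peg [385.5 257.5] 32 r 0.1561 ang -112.2 resid to pointer grid -0.8
peg [271.1 274.9] 37 r 0.1547 ang 128.96 resid to pointer grid 0.36
```

View pics/t7z.png

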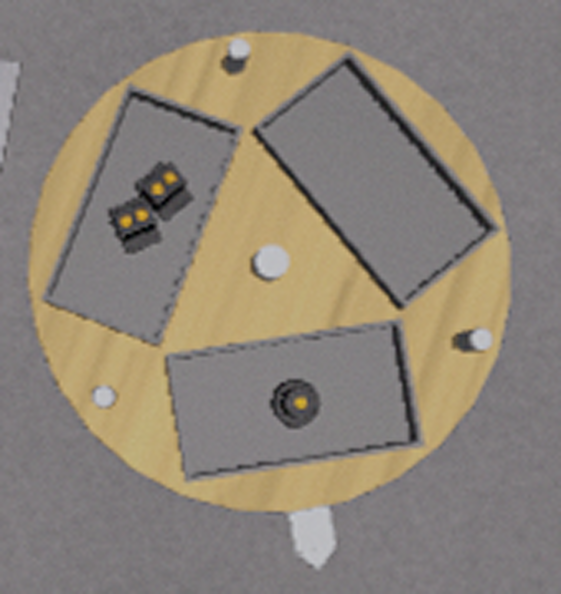

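View pics/w7.png

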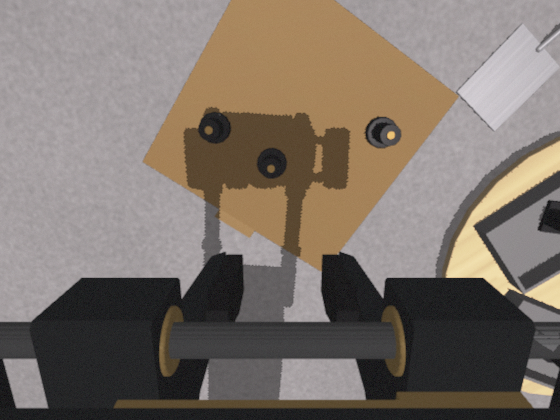

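Three knobs are left on the plate, and the knob bin is at the pointer within about 0.5°. The sample knob now seems nearer its bin's middle, so I'll pick the first knob and look at the bin on the way.

Run:
```python
from h import *
pick((.5547,.2007),np.radians(8.6),.019,op=.045)
th=np.radians(-12-90)
c=cap("top")
for t in tops(c,(.36,.54,-.26,0.0),zlo=.062,zhi=.085,minpx=10): print("top",t[0].round(4),t[1],t[4])
P=binpt(0);u=np.array([np.cos(PTR),np.sin(PTR)]);v=np.array([-u[1],u[0]])
manip.move_pose((0.40,-.09,.26),down(th))
c=cap("wrist");cv2.imwrite("pics/w8.png",c["image"]);np.save("w8.npy",dict(c),allow_pickle=True)
for t in tops(c,(.36,.54,-.26,0.0),zlo=.062,zhi=.085): print(t[0].round(4),t[1],np.round(t[2][1],1),t[3],t[4].round(1),"bin x,y",(t[0]-P)@u,(t[0]-P)@v)
print(manip.state()["clock"],manip.state()["gripper_width"])
```

```text
grip width 0.0212 after lift 0.0216 clock 45.5583
top [ 0.4891 -0.256 ] 23 [383.56521739 257.60869565]
top [ 0.4452 -0.1327] 71 [330.87323944 276.94366197]
[ 0.4901 -0.2531] 289 [15.5 15.1] 0.07442903330535189 [447.7  46.7] bin x,y -0.0222128037797117 0.12712018911729653
[ 0.4469 -0.1312] 440 [21.1 20.5] 0.0714410675410177 [316.6 126.5] bin x,y 0.0022301011623988127 0.00016331231370395917
[ 0.4519 -0.001 ] 43 [8.3 4.9] 0.07002506165907701 [180.3 150. ] bin x,y -0.02212083298672008 -0.12789405213688756
46.95 0.021295516651299258
```

View pics/w8.png

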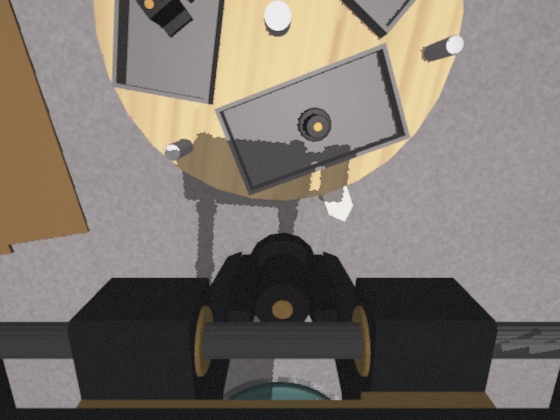

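The sample knob is now at the bin's middle (0,0). I'll place the knobs around it at (−5,−62), (0,+62) and (22,−38) mm in the bin frame.

```bash
cat >> h.py <<'E'
def binlook():
    u=np.array([np.cos(PTR),np.sin(PTR)]);v=np.array([-u[1],u[0]]);P=binpt(0)
    manip.move_pose((0.40,-.09,.26),down(np.radians(-102)));c=cap("wrist")
    for t in tops(c,(.36,.54,-.23,-.03),zlo=.058,zhi=.085): print("in bin",t[1],np.round(t[2][1],1),t[3].round(4),"x,y",((t[0]-P)@u).round(4),((t[0]-P)@v).round(4))
    return c
def platelook():
    manip.move_pose((0.46,.27,.26),down(np.radians(31-90)));c=cap("wrist")
    r=tops(c,PL)
    for t in r: print("plate",t[0].round(4),t[1],np.round(t[2][1],1),t[3].round(4))
    return c,r
E
python3 - <<'E'
from h import *
place(binpt(-.062,-.005),np.radians(8.6),.046,rel=.030)
c=binlook();cv2.imwrite("pics/w9.png",c["image"])
c,r=platelook();cv2.imwrite("pics/w9p.png",c["image"])
print(manip.state()["clock"])
E
```

```text
before release w 0.0216 F [ 0.1 -0.1 -0.6]
clock 50.8417
in bin 451 [21.7 21.1] 0.0714 x,y 0.0018 0.0001
in bin 438 [20.8 22. ] 0.0715 x,y -0.006 -0.0604
plate [0.4654 0.3587] 390 [20.9 21.1] 0.0454
plate [0.464  0.2862] 348 [21.5 20.8] 0.0454
53.9333
```

View pics/w9.png

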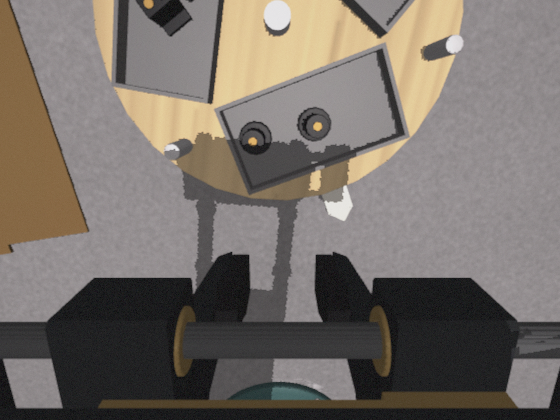

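The first knob stands upright 1–2 mm from its target. Next, the second knob.

Run:
```python
from h import *
pick((.464,.2864),np.radians(8.6),.019,op=.045)
place(binpt(.060,0),np.radians(8.6),.046,rel=.030)
c,r=platelook();cv2.imwrite("pics/w10p.png",c["image"])
c=cap("top");cv2.imwrite("pics/t10.png",c["image"]);tableangle(c)
t=r[0]; assert len(r)==1
pick(t[0],np.radians(-81.4),.019,op=.045)
c=binlook();cv2.imwrite("pics/w10.png",c["image"])
print(manip.state()["clock"],manip.state()["gripper_width"])
```

```text
grip width 0.0217 after lift 0.0219 clock 57.625
before release w 0.0215 F [-0.   0.5 -0.4]
clock 61.6333
plate [0.4654 0.3587] 390 [20.7 22. ] 0.0453
peg [312.4 169.1] 27 r 0.1542 ang 7.67 resid to pointer grid -0.93
peg [385.5 257.5] 32 r 0.1561 ang -112.2 resid to pointer grid -0.8
peg [270.9 274.8] 35 r 0.1551 ang 128.77 resid to pointer grid 0.17
grip width 0.0213 after lift 0.0211 clock 66.8833
in bin 529 [23.8 21.4] 0.0714 x,y -0.0012 0.0589
in bin 444 [21.2 20.5] 0.0715 x,y 0.002 0.0001
in bin 436 [20.7 21.4] 0.0715 x,y -0.0059 -0.0603
68.625 0.021154133216444344
```

View pics/w10.png

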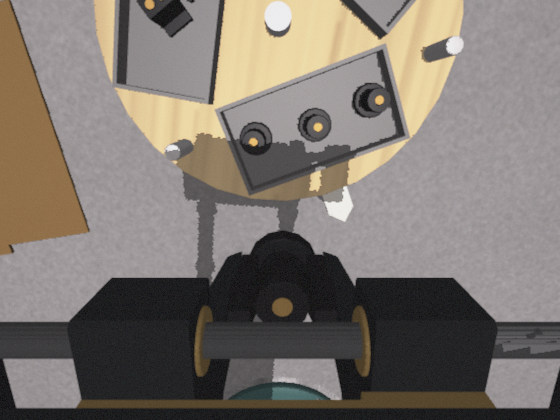

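View pics/t10.png

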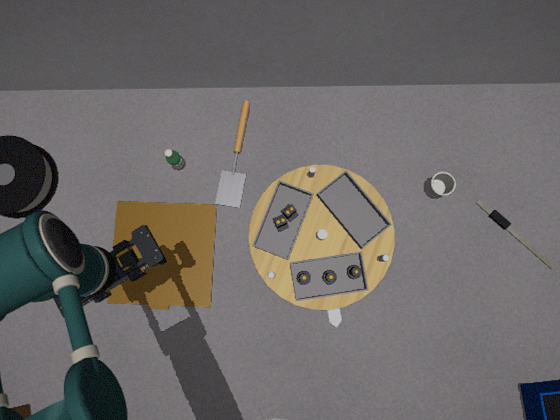

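Four knobs fit as planned: three are in, and the last goes in the gap at (22.5,−36.5) with the jaws across the bin.

Run:
```python
from h import *
place(binpt(-.0365,.0225),np.radians(-81.4),.046,rel=.027)
c=binlook();cv2.imwrite("pics/w11.png",c["image"])
c,r=platelook();cv2.imwrite("pics/w11p.png",c["image"])
c=cap("top");cv2.imwrite("pics/t11.png",c["image"]);tableangle(c)
print(manip.state()["clock"])
```

```text
before release w 0.0215 F [ 0.7 -0.1 -0.4]
clock 71.3083
in bin 528 [23.8 20.8] 0.0713 x,y -0.0014 0.0589
in bin 439 [21.1 20.5] 0.0715 x,y 0.002 0.0001
in bin 435 [20.7 22.2] 0.0715 x,y -0.006 -0.0606
in bin 426 [20.1 22. ] 0.0715 x,y 0.0222 -0.0375
peg [312.5 169.1] 28 r 0.154 ang 7.59 resid to pointer grid -1.01
peg [385.6 257.5] 31 r 0.1562 ang -112.14 resid to pointer grid -0.74
peg [270.9 274.8] 36 r 0.1549 ang 128.8 resid to pointer grid 0.2
73.2833
```

View pics/w11.png

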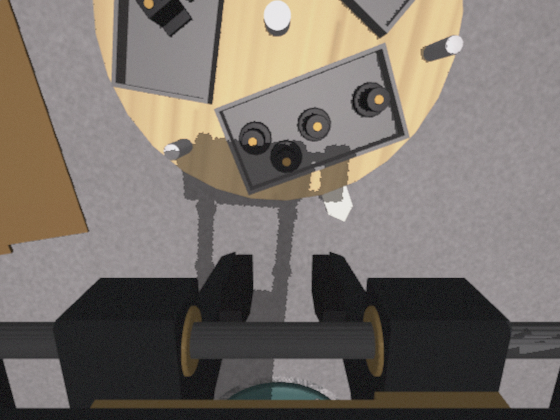

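View pics/w11p.png

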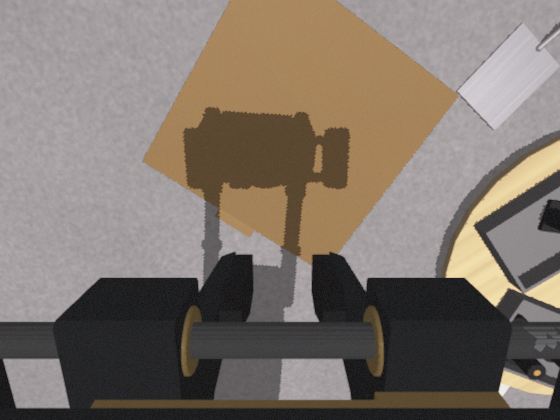

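The plate is empty and all the knobs stand upright. Last turn, gently: the empty bin to the pointer.

Run:
```python
from h import *
turn(128.3,9.4,-90,rate=.10,step=10)
c=binlook();cv2.imwrite("pics/w12.png",c["image"]);np.save("w12.npy",dict(c),allow_pickle=True)
manip.move_pose((0.40,.33,.26),down(np.radians(31-90)))
c=cap("top");cv2.imwrite("pics/t12.png",c["image"]);tableangle(c)
cv2.imwrite("pics/t12z.png",cv2.resize(c["image"][155:335,240:410],None,fx=3.3,fy=3.3,interpolation=cv2.INTER_CUBIC))
print(manip.state()["clock"])
```

```text
gap 0.02011259466366164 [0.2 0.2 0.4]
clock 82.95 fmax 2.1501427928455907
peg [311.8 169.1] 27 r 0.1542 ang 8.2 resid to pointer grid -0.4
peg [385.8 256.8] 35 r 0.1563 ang -111.54 resid to pointer grid -0.14
peg [271.4 275. ] 34 r 0.1545 ang 129.18 resid to pointer grid 0.58
85.8333
```

View pics/t12z.png

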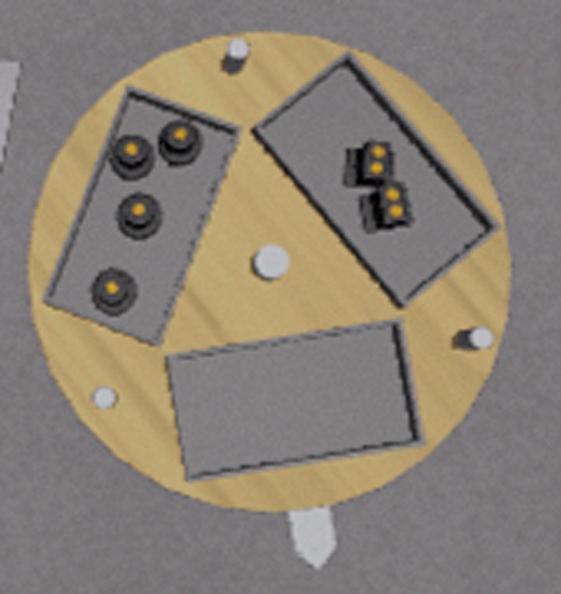

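View pics/w12.png

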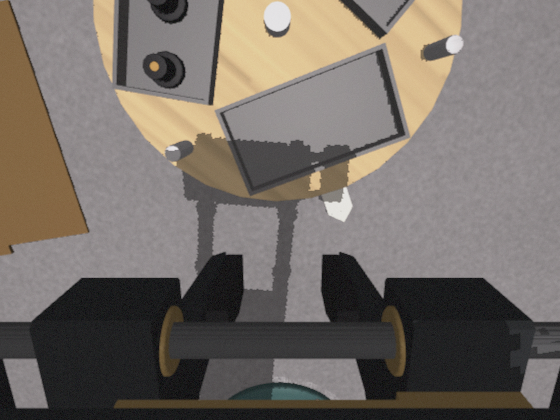

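View pics/t12.png

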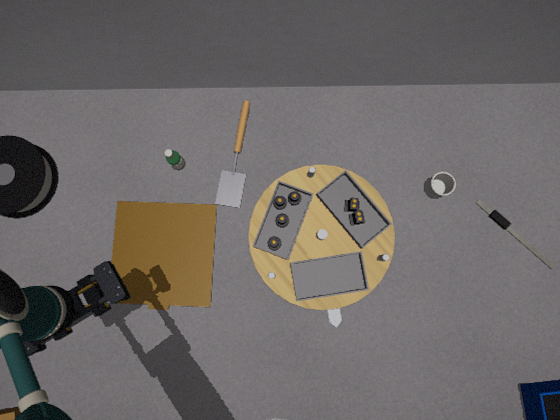

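The empty bin faces the pointer: its front wall runs (296,300)–(367,289) in the top view, and the peg residuals average about 0°. The plate is clear, four knobs and two brackets stand in their bins, and the bystanders haven't moved. I'll hand it in.

Run:
```python
from h import *
manip.dwell(0.3); order.close_job(); print(manip.state()["clock"])
```

```text
the job is handed in; nothing more can be done
the job is handed in; nothing more can be done
```

I handed the job in at about 86 s of the 210 s allowed. The one bracket and three knobs on the plate are in their sample bins, and the empty bin was turned to the pointer last.

I turned the table by straddling a peg with the open fingers, in the order you asked. The wrist force I sampled during turning was about 2 N.

**Last checks:**
- The plate is clear, and both brackets and all four knobs stand in their bins.
- The scraper, glue and cup are where they were.
- Averaged over the three pegs, the empty bin is within about 0.1° of the pointer. Single pegs read −0.4° to +0.6°, and my two pointer readings differ by about 0.3°.

**What didn't match exactly:**
- The bracket bin was about 0.7° off the pointer when I filled it, and the knob bin about 0.5°.
- The placed bracket ended about 12 mm from where I set it down and turned about 25°. I don't know if my release or an outside knock did that. It stood flat inside the bin, close beside the sample.
- The sample knob slid about 20 mm within its bin during the turns. Neither sample was gripped or lifted.

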